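Latch the spring clamp half open

TASK

Set the spring clamp with the orange push plate half open for its next workpiece: push its yellow stop-pin block fully across so that the pin stands over the bar, then push the orange plate in past the pin and let it go, so that it springs back and stays latched on the pin at mid travel. Do it by pushing only: pick nothing up, and leave the blue clamp and the things lying around as they are.

Things in the scene. Friction and masses are not known exactly. Their poses are not given: they have to be found in the camera images.
- clamp: spring clamp to set, ORANGE push plate, fixed. Origin: on the bench, under the bar's centre line. x: along the bar, away from the robot, the way the plate is pushed (turned up to 0.3 rad); y: left, where the yellow block is. Base x -60 to 140, y -38 to 115, 12 mm high; guide x -50 to -16 (54 high); fixed jaw x 51 to 66 (62 high); pin knob top 76 high. Nothing before the plate or left of the block.
- clamp_plate (a point): centre of the front (robot side) face of the orange push plate, 40 mm above the bench; moves with the slide. The plate is 60 mm wide, 8 mm thick and reaches from 14 to 66 mm above the bench. When home it lies at x -115, y 0 mm in the clamp's frame.
- clamp_slide (a joint): travel (m) of the sprung slide along the clamp's x: 0 home (jaw closed), 0.052 fully in. Spring towards home: 5 N at 0, 12 N fully in, plus 1 to 3 N as its brass wedge lifts the pin 11 mm. With the pin over the bar, the pin drops behind the wedge at about 0.036, and the released slide springs back and rests on it there. Released earlier, or with the pin parked, it goes home.
- clamp_block (a point): centre of the left face (the one to push, to the clamp's -y) of the yellow stop-pin block, 45 mm above the bench; moves with it. Block 26 mm along the clamp's x, 24 along y, from 13 to 61 mm above the bench. At clamp_stop = 0 this point is at x 20, y 97 mm in the clamp's frame. An arm from the block carries the pin to the bar's side.
- clamp_stop (a joint): travel in metres of the yellow block along the clamp's -y: 0 = parked out to the left (pin beside the bar), 0.030 = fully across, against its stop (pin over the bar). It stays where it is left (friction about 3 N).
- clamp_pin (a joint): lift in metres of the sprung stop pin (steel, 10 mm across, black knob on top) carried by the yellow block: 0 = down.
- clamp2: the other spring clamp, exactly alike but with a BLUE push plate, already latched half open; leave it alone. Same frame as the orange one.
- clamp2_slide (a joint): slide of the blue clamp, as for the orange one (starts latched at about 0.036)
- clamp2_stop (a joint): stop block of the blue clamp (starts fully across, 0.030)
- clamp2_pin (a joint): stop pin of the blue clamp (0 = down)
- file: a flat file with blue handle, 265 mm long, lying nearest the robot; loose, leave it alone (origin: underside, on the bench)
- file2: a flat file with black handle, 245 mm long, lying behind the clamps; loose, leave it alone (origin: underside, on the bench)
- blank: a bare steel block 50 x 32 x 16 mm lying between the clamps; loose, leave it alone (origin: underside, on the bench)
- square: a small steel try square lying flat on the left, blade 100 mm; loose, leave it alone (origin: underside, on the bench)
- oil: a small yellow oil bottle with red cap, 44 mm across, 90 mm tall, on the right; loose, leave it alone (origin: underside, on the bench)
- tin: a small aluminium tin, 60 mm across, 50 mm tall, on the left; loose, leave it alone (origin: underside, on the bench)
- driver: a screwdriver with red handle lying on the right; loose, leave it alone (origin: underside, on the bench)

How it is judged:
On the way, in this order (a step that is already met when the one before it is completed fails the run):
1. the yellow block of the orange clamp is fully across, the slide still home (value of joint clamp_stop above 0.026 m and value of joint clamp_slide below 0.005 m), for 0.1 s.
2. the orange plate is pushed in past the pin (value of joint clamp_slide above 0.038 m).
At the end, for the whole second after the job is handed in: The orange clamp's slide rests against its pin at mid travel (joint 32 to 40 mm, still), its pin down (within 4 mm) and its yellow block across (over 26 mm); the blue clamp is still latched in the same way (value of joint clamp_slide between 0.032 and 0.04 m and value of joint each of clamp_stop, clamp2_stop above 0.026 m and value of joint each of clamp_pin, clamp2_pin below 0.004 m and velocity of joint clamp_slide between -0.005 and 0.005 m/s and value of joint clamp2_slide between 0.032 and 0.04 m); the robot touches nothing.
It fails at once if the blue clamp's slide, block or pin is moved (not (value of joint clamp2_slide between 0.032 and 0.04 m and value of joint clamp2_stop above 0.026 m and value of joint clamp2_pin below 0.004 m)).
It fails at once if a loose thing is picked up or pushed away by more than 20 mm (distance of any of file, file2, blank, square, oil, tin, driver from where it was at the start of the episode above 0.02 m).
It also fails if it takes over 42 s, if anything falls off the work surface, if the arm or the gripper's body presses on something with over 40 N, if the wrist force passes 120 N, or if a joint passes its speed limit or range.

ROBOT

A 6-joint arm with a two-finger parallel gripper is mounted at the origin on the work surface. World frame = base frame: x ahead of the robot, y to its left, z up, the work surface at z = 0. Lengths are in m, angles in rad, forces in N, time in s.
With the tool pointing down it reaches from about 0.35 to 1 m from the base axis. Payload 7.1 kg.
Tool frame: the origin (TCP) lies between the finger pads; the fingertips stand 25 mm ahead of it and the grasp point (between the pads) lies 6 mm ahead of it; z points along the fingers, y is the line along which they close (so a half turn about z gives the same grasp; the last joint's range is limited). The gripper opens to 85 mm and grips with 20 to 120 N. Pads are 22 mm wide; open, the fingers measure 114 mm over their backs; the gripper's body (76 mm by 85 mm) begins 54 mm behind the grasp point. The pads swing forward as they close: fully open they stand 13 mm farther back than shut.
Start: joints at [1.094, 0.423, 1.63, -0, 1.089, -0.019], TCP at [0.276, 0.561, 0.256] pointing down, gripper open.
Joint ranges: [-3, 3], [-0.9, 2.11], [0.09, 2.58], [-1.31, 4.45], [0.11, 2.69], [-2.54, 2.54]. Speed limits (rad/s): [2.39, 2.39, 3.01, 3.14, 3.14, 3.14].

INTERFACE

Orientations are given as a 3x3 rotation matrix whose columns are the frame's x, y, z axes.
In Python, from plant import manip gives the robot as it stands. The module is installed in compiled form; this text tells all that it offers.
- The arm moves only by the shell command python3 -m jog 'ROWS' [FORCE]. ROWS is text: rows parted by semicolons, each of 7 numbers parted by spaces: the closure, from 0 (fully open) to 1 (shut), then the shift along the tool's x, y, z in mm, then the turn, a rotation vector about the tool's x, y, z in rad. In form: claw dx dy dz ax ay az; .... A call has 1 to 5 rows; each row is the pose to reach, as a shift and turn from the pose commanded when the call began, along the tool's axes at that moment; what a row does not reach only later rows make up. A row lasts 1/12 s, in which the tool goes at most 41.7 mm and 7.16 degrees, less where a joint would pass 70% of its speed; a pose out of reach is approached as far as the arm can. A call with a gripper value outside its range is refused whole. The fingers move at their own pace and stop on an object; FORCE is the grip in N (left out, the last holds). Time passes only in rows, so rows that repeat a pose let the fingers close. It gives the time, the measured TCP pose, the force, the opening and the grip force at its end, in the units of the state.
- manip.sense(): the state, without advancing time (a new reading comes with each control period).
- manip.snapshot(name): name is "scene" or "top" or "wrist"; returns the picture (384x512x3 uint8, red, green, blue); there is no depth.
- manip.get_calibration(name): a dict with "K" (3x3 intrinsics, pixels), "rvec" (rotation vector, rad) and "tvec" (3), from world to camera coordinates, as OpenCV has them; the wrist camera has in their place "T_tool_cam" (4x4, takes a point from camera to tool coordinates, whose origin is the TCP and whose axes are the flange's). Camera axes: x right, y down, z forward; pixel columns grow to the right and rows downward; lengths in m; the calibration is good to about 2 mm. A picture is of the moment at which its call begins: read the wrist's pose just before it. get_calibration takes no time and is no camera call.
- manip.hand_in(): hands the job in; it is judged then, once.
The state is a dict: "time_s": time; "q": joint angles; "qd": joint speeds; "tau": joint torques, N m; "position": TCP position; "tool_rot": TCP orientation; "ft_force": force on the tool from outside, world axes, zero at the start; "moment": the same for the moment, N m; "finger_gap": finger opening in m; "gripper_force": force on a finger pad.
Only numpy, scipy, OpenCV 4.12 (cv2) and the standard library are available. Lean on these libraries where they do the work, as an engineer would, in place of code of your own. Each camera call takes 0.05 s, during which the arm holds its last target. There are 200 camera calls.

## Working session

There is one attempt and no reset: what is moved stays moved. The work goes in short steps, Python scripts to look and compute and a shell command to move; the robot and the scene stay as the last step left them, time stands still between calls to the robot, and variables do not carry over. Pictures are saved under pics/ and viewed, at most 10 in all, crops included, and the job is handed in when it is done.

```bash
mkdir -p pics; python3 - <<'E'
from plant import manip
import cv2,numpy as np
s=manip.sense();print(s['time_s'],s['position'],np.round(s['tool_rot'],3),s['finger_gap'])
for n in('scene','top'):
    im=manip.snapshot(n);cv2.imwrite(f'pics/{n}.png',im[:,:,::-1])
    c=manip.get_calibration(n);print(n,c)
print(manip.get_calibration('wrist'))
E
```

```text
0.0 [0.27596851 0.56021089 0.2555475 ] [[-0.897  0.442 -0.001]
 [ 0.442  0.897 -0.001]
 [ 0.    -0.002 -1.   ]] 0.0853822553624305
scene {'K': array([[374.49792419,   0.        , 259.26549523],
       [  0.        , 374.49792419, 190.59406159],
       [  0.        ,   0.        ,   1.        ]]), 'rvec': array([ 2.15125187,  1.38961039, -0.44927532]), 'tvec': array([-0.22246438, -0.39504332,  1.49367088])}
top {'K': array([[414.39330774,   0.        , 255.36506391],
       [  0.        , 414.39330774, 195.53358097],
       [  0.        ,   0.        ,   1.        ]]), 'rvec': array([ 2.15838631, -2.15246145,  0.15883336]), 'tvec': array([-0.02287415,  0.56336562,  1.34645647])}
{'K': array([[301.6176958 ,   0.        , 255.56861757],
       [  0.        , 301.6176958 , 194.82716333],
       [  0.        ,   0.        ,   1.        ]]), 'T_tool_cam': array([[ 1.15974697e-03, -9.65951347e-01, -2.58721181e-01,
         6.45705018e-02],
       [ 9.99999247e-01,  1.22415566e-03, -8.78502211e-05,
        -3.45402020e-04],
       [ 4.01574038e-04, -2.58720884e-01,  9.65952040e-01,
        -1.18206175e-01],
       [ 0.00000000e+00,  0.00000000e+00,  0.00000000e+00,
         1.00000000e+00]])}
```

View pics/top.png

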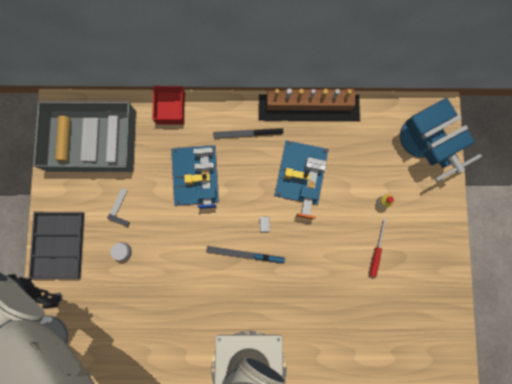

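View pics/scene.png

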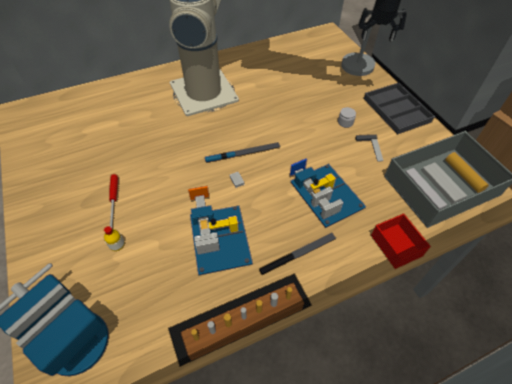

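The top view shows the orange clamp at right (plate at about (306,216), yellow block at (294,174), base around (302,172)). The blue clamp is at left, around (195,178). The blank is at (265,224) and the blue-handled file runs from (208,250) to (284,260).

```bash
cat > h.py <<'E'
from plant import manip
import cv2,numpy as np
def cam(n,s=None):
    c=manip.get_calibration(n);K=c['K']
    if n=='wrist':
        T=np.eye(4);T[:3,:3]=s['tool_rot'];T[:3,3]=s['position'];M=T@c['T_tool_cam'];return K,M[:3,:3],M[:3,3]
    R=cv2.Rodrigues(c['rvec'])[0].T;return K,R,-R@c['tvec']
def ray(C,uv,z):
    K,R,o=C;uv=np.atleast_2d(uv).astype(float)
    d=(R@np.linalg.inv(K)@np.c_[uv,np.ones(len(uv))].T).T
    return o+d*((z-o[2])/d[:,2])[:,None]
def mask(im,lo,hi):
    return cv2.inRange(cv2.cvtColor(im,cv2.COLOR_RGB2HSV),lo,hi)
def blobs(m,a=15):
    cs,_=cv2.findContours(m,cv2.RETR_EXTERNAL,cv2.CHAIN_APPROX_NONE)
    return [c[:,0] for c in cs if cv2.contourArea(c)>a]
E
python3 - <<'E'
from h import *
im=cv2.imread('pics/top.png')[:,:,::-1].copy();C=cam('top')
for nm,lo,hi,z in(('orange',(3,150,120),(14,255,255),.066),('yellow',(22,150,120),(32,255,255),.061),('base',(95,120,50),(115,255,255),.012)):
    for b in blobs(mask(im,lo,hi)):
        if not(270<b[:,0].mean()<335 and 130<b[:,1].mean()<225):continue
        p=ray(C,b,z)[:,:2];r=cv2.minAreaRect(p.astype(np.float32)*1000)
        print(nm,b.min(0),b.max(0),r,np.round(cv2.boxPoints(r)).tolist())
E
```

```text
orange [298 214] [314 218] ((492.9747009277344, -185.9190216064453), (52.94166946411133, 7.5385942459106445), 80.66590118408203) [[485.0, -211.0], [492.0, -213.0], [501.0, -160.0], [494.0, -159.0]]
yellow [286 169] [303 177] ((636.1085815429688, -150.81411743164062), (57.87019348144531, 24.115480422973633), 85.3885726928711) [[622.0, -179.0], [646.0, -181.0], [650.0, -123.0], [626.0, -121.0]]
base [277 174] [321 202] ((604.7356567382812, -169.60890197753906), (143.62998962402344, 99.9476089477539), 80.64244842529297) [[544.0, -232.0], [642.0, -249.0], [666.0, -107.0], [567.0, -91.0]]
base [282 143] [325 170] ((698.0054931640625, -189.00225830078125), (140.33587646484375, 91.78729248046875), 78.53753662109375) [[639.0, -249.0], [729.0, -267.0], [757.0, -129.0], [667.0, -111.0]]
```

```bash
python3 -m jog '1 -34 -22 3 0 0 0; 1 -68 -44 6 0 0 0; 1 -102 -66 9 0 0 0; 1 -136 -88 12 0 0 0; 1 -170 -110 15 0 0 0' 30
python3 -m jog '1 -34 -22 3 0 0 0; 1 -68 -44 6 0 0 0; 1 -102 -66 9 0 0 0; 1 -136 -88 12 0 0 0; 1 -170 -110 15 0 0 0'
python3 -m jog '1 -34 -22 3 0 0 0; 1 -68 -44 6 0 0 0; 1 -102 -66 9 0 0 0; 1 -136 -88 12 0 0 0; 1 -170 -110 15 0 0 0'
python3 -m jog '1 -34 -24 3 0 0 -0.096; 1 -68 -48 6 0 0 -0.192; 1 -100 -72 10 0 0 -0.288; 1 -100 -72 10 0 0 -0.288; 1 -100 -72 10 0 0 -0.288'
python3 - <<'E'
from h import *
s=manip.sense();im=manip.snapshot('wrist');cv2.imwrite('pics/w1.png',im[:,:,::-1])
np.savez('w1.npz',p=s['position'],R=s['tool_rot'])
print(s['time_s'],s['position'],s['tool_rot'].round(3),s['ft_force'],s['finger_gap'])
C=cam('wrist',s)
for nm,lo,hi,z in(('orange',(3,150,90),(14,255,255),.066),('yellow',(22,150,90),(32,255,255),.061),('base',(95,120,40),(115,255,255),.012)):
    for b in blobs(mask(im,lo,hi),60):
        p=ray(C,b,z)[:,:2];r=cv2.minAreaRect(p.astype(np.float32)*1000)
        print(nm,b.min(0),b.max(0),np.round(r[1]),round(r[2],1),np.round(cv2.boxPoints(r)).tolist())
E
```

```text
time_s: 0.52
position: [0.3804, 0.385, 0.2409]
tool_rot: [[-0.897, 0.441, -0.0], [0.441, 0.897, -0.001], [0.0, -0.001, -1.0]]
ft_force: [1.1, -0.3, 0.3]
finger_gap: 0.0253
gripper_force: 0.0
time_s: 0.93
position: [0.4844, 0.2111, 0.226]
tool_rot: [[-0.897, 0.442, -0.0], [0.442, 0.897, -0.0], [0.0, -0.0, -1.0]]
ft_force: [0.3, 1.0, -0.1]
finger_gap: -0.0002
gripper_force: 0.0
time_s: 1.35
position: [0.5883, 0.0372, 0.2109]
tool_rot: [[-0.897, 0.442, -0.001], [0.442, 0.897, 0.0], [0.001, -0.0, -1.0]]
ft_force: [0.3, 1.9, -0.8]
finger_gap: -0.0001
gripper_force: 0.0
time_s: 1.77
position: [0.6459, -0.0718, 0.2003]
tool_rot: [[-0.985, 0.173, -0.001], [0.173, 0.985, 0.0], [0.001, -0.0, -1.0]]
ft_force: [-0.2, 1.1, -0.4]
finger_gap: 0.0001
gripper_force: 0.0
1.7667 [ 0.64591172 -0.07178276  0.20031219] [[-0.985  0.173 -0.001]
 [ 0.173  0.985  0.   ]
 [ 0.001 -0.    -1.   ]] [-0.24973801  1.08091917 -0.35268211] 6.0504117326256975e-05
orange [35 23] [136  48] [76. 16.] 77.1 [[486.0, -213.0], [502.0, -217.0], [518.0, -143.0], [503.0, -140.0]]
yellow [113 174] [208 209] [84. 32.] 80.1 [[610.0, -193.0], [641.0, -199.0], [656.0, -116.0], [624.0, -111.0]]
yellow [485 107] [511 136] [21. 22.] 4.4 [[612.0, 146.0], [614.0, 124.0], [634.0, 126.0], [633.0, 148.0]]
base [504 176] [511 191] [15.  7.] 2.4 [[688.0, 188.0], [688.0, 181.0], [704.0, 182.0], [703.0, 189.0]]
base [ 56 102] [229 285] [170. 199.] 78.8 [[536.0, -252.0], [732.0, -291.0], [765.0, -124.0], [569.0, -85.0]]
base [421  22] [511 235] [196.  82.] 4.6 [[541.0, 182.0], [548.0, 100.0], [744.0, 116.0], [737.0, 198.0]]
base [436   0] [511  23] [13. 67.] 5.6 [[513.0, 180.0], [520.0, 114.0], [533.0, 115.0], [526.0, 182.0]]
```

View pics/w1.png

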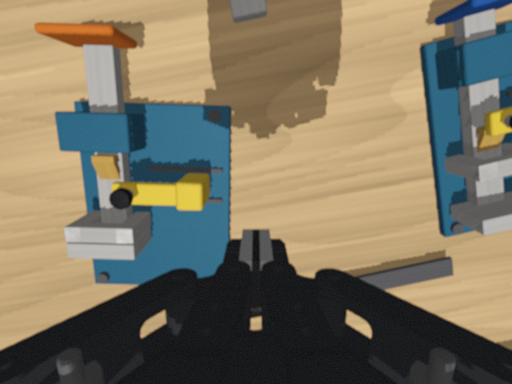

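The wrist view shows the orange clamp at left: the base's left edge runs at col 230 from row 106 to 284. The yellow block is around (193,192) with its left face at col 208, the knob at (121,198) and the plate at (87,36). The space left of the block is free.

```bash
python3 - <<'E'
from h import *
w=np.load('w1.npz');s=dict(position=w['p'],tool_rot=w['R']);C=cam('wrist',s)
im=cv2.imread('pics/w1.png')[:,:,::-1].copy()
m=mask(im,(95,120,40),(115,255,255));e=[]
for r in range(112,280,4):
    c=np.flatnonzero(m[r,:240]);e.append((c.max()+.5,r))
E=ray(C,e,.012);f=cv2.fitLine(E[:,:2].astype(np.float32),cv2.DIST_HUBER,0,.01,.01).ravel();print('left edge yaw',np.arctan(f[1]/f[0]))
c=np.array(ray(C,[(230,106),(230,284)],.012));print(c.round(4))
def tool(p):return (w['R'].T@(np.array(p)-w['p'])*1000).round(1)
print('block top left',ray(C,[(208.5,175),(207.5,208)],.061).round(4))
y=np.arctan(f[1]/f[0]);X=np.array([np.cos(y),np.sin(y)]);Y=np.array([-X[1],X[0]])
oe=f[2:]@Y-.115   # origin y coord along Y
# x from front-left corner & plate & block
xc=c[0,:2]@X+.060; pl=ray(C,[(38,24),(128,32),(83,26)],.066);print('plate',pl.round(4),pl[:,:2]@X+.115,pl[:,:2]@Y-oe)
b=ray(C,[(208.5,175),(207.5,208)],.061);print('x0',xc,b[:,:2]@X-.02,'blk y',b[:,:2]@Y-oe, 'rear', c[1,:2]@X-.14)
o=X*xc+Y*oe;print('origin',o)
for n,q in(('blk',(.020,.097,.045)),('plate',(-.115,0,.04))):
    P=np.r_[o+X*q[0]+Y*q[1],q[2]];print(n,P,tool(P))
E
```

```text
left edge yaw -0.20691217
[[ 0.5701 -0.0845  0.012 ]
 [ 0.7615 -0.1221  0.012 ]]
block top left [[ 0.6253 -0.1103  0.061 ]
 [ 0.6545 -0.1175  0.061 ]]
plate [[ 0.4893 -0.2115  0.066 ]
 [ 0.5062 -0.1462  0.066 ]
 [ 0.4964 -0.1785  0.066 ]] [0.63727235 0.64039963 0.63746432] [-0.02533779  0.04203152  0.00839915]
x0 0.6352959217467613 [0.61460137 0.64467416] blk y [0.10164068 0.10058223] rear 0.6303915507872618
origin [ 0.60508255 -0.20989121]
blk [ 0.64458352 -0.119069    0.045     ] [ -7.  -46.8 155.3]
plate [ 0.4925355  -0.18626573  0.04      ] [ 131.2 -139.2  160.5]
```

```bash
python3 -m jog '1 -5 0 40 0 0 0.027; 1 -5 0 80 0 0 0.027; 1 -5 0 120 0 0 0.027; 1 -5 0 145 0 0 0.027; 1 -5 0 145 0 0 0.027'
python3 -m jog '1 0 -10 0 0 0 0; 1 0 -20 0 0 0 0; 1 0 -28 0 0 0 0; 1 0 -34 0 0 0 0; 1 0 -40 0 0 0 0'
```

```text
time_s: 2.23
position: [0.6458, -0.0683, 0.0506]
tool_rot: [[-0.981, 0.194, -0.011], [0.194, 0.981, 0.001], [0.011, -0.001, -1.0]]
ft_force: [-1.0, 0.7, -0.9]
finger_gap: 0.0001
gripper_force: 0.0
time_s: 2.65
position: [0.6439, -0.1107, 0.0585]
tool_rot: [[-0.98, 0.197, 0.004], [0.197, 0.98, -0.0], [-0.004, 0.0, -1.0]]
ft_force: [0.7, 3.6, 3.5]
finger_gap: -0.0
gripper_force: 1.6
```

```bash
python3 -m jog '1 0 -4 0 0 0 0; 1 0 -8 0 0 0 0; 1 0 -12 0 0 0 0; 1 0 -12 0 0 0 0'
python3 - <<'E'
from h import *
s=manip.sense();im=manip.snapshot('wrist');cv2.imwrite('pics/w2.png',im[:,:,::-1]);print(s['position'],s['ft_force'])
E
```

```text
time_s: 2.98
position: [0.6404, -0.1222, 0.0565]
tool_rot: [[-0.981, 0.196, 0.0], [0.196, 0.981, -0.0], [-0.0, -0.0, -1.0]]
ft_force: [0.3, 0.2, -0.3]
finger_gap: 0.0002
gripper_force: 0.0
[ 0.64044984 -0.12215854  0.05651602] [ 0.32999938  0.18801343 -0.34769987]
```

View pics/w2.png

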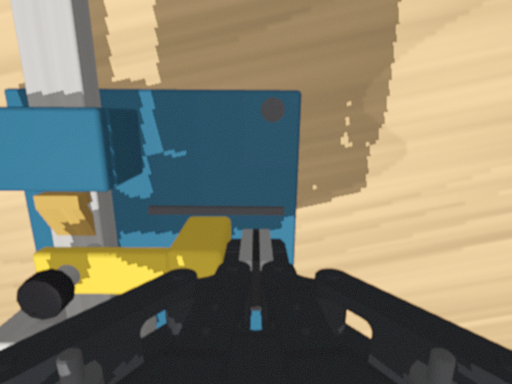

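The wrist view shows the finger tip (col 240-270, row 250) beside the block's left face at col 232, with the block in line and about to be touched.

```bash
python3 -m jog '1 0 -4 0 0 0 0; 1 0 -8 0 0 0 0; 1 0 -12 0 0 0 0; 1 0 -15 0 0 0 0; 1 0 -15 0 0 0 0'
python3 -m jog '1 0 -4 0 0 0 0; 1 0 -8 0 0 0 0; 1 0 -12 0 0 0 0; 1 0 -12 0 0 0 0'
python3 -m jog '1 0 -2 0 0 0 0; 1 0 -4 0 0 0 0; 1 0 -4 0 0 0 0'
```

```text
time_s: 3.45
position: [0.6377, -0.1334, 0.0562]
tool_rot: [[-0.98, 0.197, -0.0], [0.197, 0.98, 0.004], [0.001, 0.004, -1.0]]
ft_force: [2.8, 17.5, 2.2]
finger_gap: -0.0005
gripper_force: 9.3
time_s: 3.78
position: [0.6376, -0.1344, 0.0565]
tool_rot: [[-0.98, 0.198, 0.002], [0.198, 0.98, 0.017], [0.001, 0.017, -1.0]]
ft_force: [14.9, 72.2, 4.6]
finger_gap: -0.0001
gripper_force: 37.2
time_s: 4.03
position: [0.6375, -0.1347, 0.0565]
tool_rot: [[-0.98, 0.198, 0.002], [0.198, 0.98, 0.02], [0.002, 0.02, -1.0]]
ft_force: [18.6, 89.4, 6.0]
finger_gap: 0.0
gripper_force: 45.9
```

```bash
python3 -m jog '1 0 17 0 0 0 0; 1 0 40 0 0 0 0; 1 0 40 -40 0 0 0; 1 0 40 -80 0 0 0; 1 0 40 -120 0 0 0'
python3 - <<'E'
from h import *
s=manip.sense();im=manip.snapshot('wrist');cv2.imwrite('pics/w3.png',im[:,:,::-1]);print(s['position'],s['tool_rot'].round(3),s['ft_force'])
C=cam('wrist',s)
for nm,lo,hi,z in(('orange',(3,150,90),(14,255,255),.066),('yellow',(22,150,90),(32,255,255),.061)):
    for b in blobs(mask(im,lo,hi),60):
        r=cv2.minAreaRect(ray(C,b,z)[:,:2].astype(np.float32)*1000)
        print(nm,b.min(0),b.max(0),np.round(cv2.boxPoints(r)).tolist())
E
```

```text
time_s: 4.45
position: [0.6413, -0.1122, 0.1763]
tool_rot: [[-0.981, 0.194, -0.003], [0.194, 0.981, -0.0], [0.003, -0.001, -1.0]]
ft_force: [0.7, -0.8, 0.1]
finger_gap: -0.0002
gripper_force: 0.0
[ 0.6413485  -0.11218845  0.17634611] [[-0.981  0.194 -0.003]
 [ 0.194  0.981 -0.   ]
 [ 0.003 -0.001 -1.   ]] [ 0.70845132 -0.84598998  0.12657334]
orange [63 12] [168  40] [[486.0, -216.0], [502.0, -219.0], [518.0, -150.0], [501.0, -146.0]]
yellow [112 178] [217 216] [[603.0, -222.0], [634.0, -229.0], [650.0, -146.0], [619.0, -140.0]]
```

View pics/w3.png

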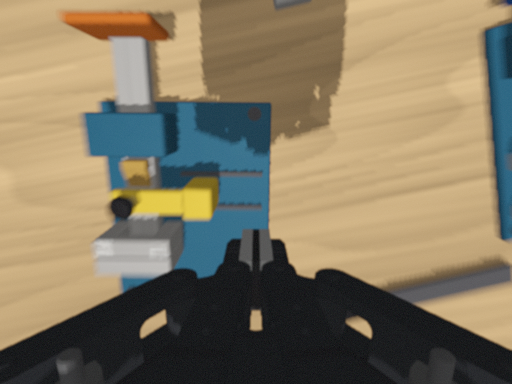

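The wrist view shows the yellow block now about 30 mm further across, its right edge at col 217, with the knob at (121,207) over the bar. The plate is still home at (118,26).

```bash
python3 -m jog '1 37 -20 0 0 0 0; 1 74 -40 0 0 0 0; 1 111 -60 0 0 0 0; 1 148 -80 0 0 0 0; 1 187 -100 0 0 0 0'
python3 -m jog '1 0 0 40 0 0 0; 1 0 0 80 0 0 0; 1 0 0 110 0 0 0; 1 0 0 124 0 0 0; 1 0 0 124 0 0 0'
python3 - <<'E'
from h import *
s=manip.sense();im=manip.snapshot('wrist');cv2.imwrite('pics/w4.png',im[:,:,::-1]);print(s['position'],s['tool_rot'].round(3),s['ft_force'])
E
```

```text
time_s: 4.92
position: [0.4407, -0.1737, 0.1761]
tool_rot: [[-0.981, 0.195, -0.0], [0.195, 0.981, -0.001], [0.0, -0.001, -1.0]]
ft_force: [0.4, -0.9, 0.3]
finger_gap: 0.0002
gripper_force: 0.0
time_s: 5.33
position: [0.4405, -0.1727, 0.0494]
tool_rot: [[-0.981, 0.196, -0.005], [0.196, 0.981, 0.002], [0.006, 0.001, -1.0]]
ft_force: [0.1, 0.2, 0.8]
finger_gap: -0.0
gripper_force: 0.0
[ 0.44053899 -0.17274887  0.04940865] [[-0.981  0.196 -0.005]
 [ 0.196  0.981  0.002]
 [ 0.006  0.001 -1.   ]] [0.05939312 0.20882461 0.79734766]
```

View pics/w4.png

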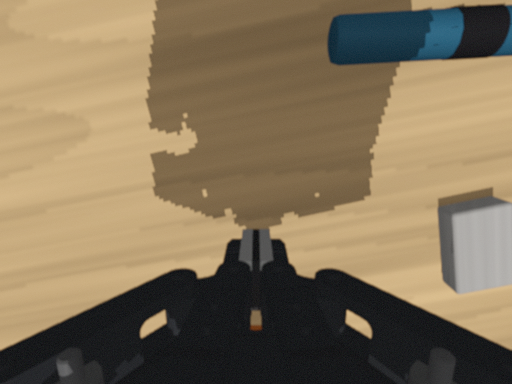

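The wrist view shows the fingers low in front of the plate, with the orange visible through the gap at (256,327). The file handle (top right) and the blank (right) are well clear.

```bash
python3 -m jog '1 -12 0 0 0 0 0; 1 -24 0 0 0 0 0; 1 -34 0 0 0 0 0; 1 -44 0 0 0 0 0; 1 -44 0 0 0 0 0'
python3 -m jog '1 -6 0 0 0 0 0; 1 -12 0 0 0 0 0; 1 -18 0 0 0 0 0; 1 -18 0 0 0 0 0'
python3 -m jog '1 -5 0 0 0 0 0; 1 -10 0 0 0 0 0; 1 -14 0 0 0 0 0; 1 -14 0 0 0 0 0'
```

```text
time_s: 5.8
position: [0.487, -0.1821, 0.0532]
tool_rot: [[-0.981, 0.195, 0.0], [0.195, 0.981, -0.0], [-0.0, -0.0, -1.0]]
ft_force: [-5.1, -0.8, 3.9]
finger_gap: -0.0002
gripper_force: 2.6
time_s: 6.13
position: [0.5018, -0.1847, 0.0524]
tool_rot: [[-0.981, 0.195, -0.004], [0.195, 0.981, 0.001], [0.004, 0.0, -1.0]]
ft_force: [-7.6, -0.4, 3.9]
finger_gap: 0.0001
gripper_force: 3.7
time_s: 6.47
position: [0.5155, -0.1875, 0.0523]
tool_rot: [[-0.981, 0.195, -0.004], [0.195, 0.981, 0.001], [0.004, 0.0, -1.0]]
ft_force: [-4.1, -0.6, 1.7]
finger_gap: -0.0003
gripper_force: 2.0
```

```bash
python3 -m jog '1 -3 0 0 0 0 0; 1 -6 0 0 0 0 0; 1 -8 0 0 0 0 0; 1 -8 0 0 0 0 0'
python3 -m jog '1 -2 0 0 0 0 0; 1 -4 0 0 0 0 0; 1 -4 0 0 0 0 0'
```

```text
time_s: 6.8
position: [0.5224, -0.1889, 0.0523]
tool_rot: [[-0.981, 0.195, -0.006], [0.195, 0.981, 0.002], [0.006, 0.0, -1.0]]
ft_force: [-9.8, -1.3, 6.1]
finger_gap: 0.0
gripper_force: 4.9
time_s: 7.05
position: [0.526, -0.1897, 0.0523]
tool_rot: [[-0.981, 0.195, -0.006], [0.195, 0.981, 0.002], [0.006, 0.0, -1.0]]
ft_force: [-10.2, -1.5, 7.6]
finger_gap: -0.0001
gripper_force: 5.1
```

```bash
python3 -m jog '1 -2 0 0 0 0 0; 1 -4 0 0 0 0 0; 1 -4 0 0 0 0 0'
python3 -m jog '1 4 0 0 0 0 0; 1 8 0 0 0 0 0; 1 12 0 0 0 0 0; 1 16 0 0 0 0 0; 1 16 0 0 0 0 0'
python3 -m jog '1 20 0 0 0 0 0; 1 50 0 0 0 0 0; 1 50 0 -40 0 0 0; 1 50 0 -80 0 0 0; 1 50 0 -110 0 0 0'
python3 -m jog '1 15 50 0 0 0 0; 1 15 85 0 0 0 0; 1 15 85 0 0 0 0; 1 15 85 0 0 0 0'
python3 - <<'E'
from h import *
s=manip.sense();im=manip.snapshot('wrist');t=manip.snapshot('top')
t=cv2.resize(t[125:275,175:345],None,fx=3,fy=2.56);cv2.imwrite('pics/w5.png',np.hstack([im[:,:290],t[:384]])[:,:,::-1]);print(s['position'],s['ft_force'])
C=cam('wrist',s);D=cam('top')
for n,i,Q in(('w',im,C),('t',manip.snapshot('top'),D)):
  for nm,lo,hi,z in(('orange',(3,150,90),(14,255,255),.066),('yellow',(22,150,90),(32,255,255),.061)):
    for b in blobs(mask(i,lo,hi),15):
        r=cv2.minAreaRect(ray(Q,b,z)[:,:2].astype(np.float32)*1000)
        if .45<r[0][0]/1000<.7 and r[0][1]<-100:print(n,nm,np.round(cv2.boxPoints(r)).tolist())
E
```

```text
time_s: 7.3
position: [0.5298, -0.1905, 0.0523]
tool_rot: [[-0.981, 0.195, -0.006], [0.195, 0.981, 0.002], [0.007, 0.0, -1.0]]
ft_force: [-10.5, 0.4, 6.0]
finger_gap: -0.0002
gripper_force: 5.4
time_s: 7.72
position: [0.5165, -0.1878, 0.0526]
tool_rot: [[-0.981, 0.196, -0.0], [0.196, 0.981, 0.0], [0.0, 0.0, -1.0]]
ft_force: [-3.0, 1.3, -0.5]
finger_gap: 0.0001
gripper_force: 2.0
time_s: 8.13
position: [0.469, -0.1784, 0.1648]
tool_rot: [[-0.981, 0.196, 0.002], [0.196, 0.981, -0.001], [-0.002, -0.0, -1.0]]
ft_force: [0.8, -0.9, 0.5]
finger_gap: 0.0001
gripper_force: 0.0
time_s: 8.47
position: [0.4712, -0.0901, 0.1631]
tool_rot: [[-0.981, 0.192, 0.002], [0.192, 0.981, -0.0], [-0.002, 0.0, -1.0]]
ft_force: [-0.6, -1.0, -0.2]
finger_gap: 0.0001
gripper_force: 0.0
[ 0.47121772 -0.09008395  0.16314806] [-0.59926366 -1.02600711 -0.1712621 ]
w orange [[494.0, -153.0], [508.0, -226.0], [528.0, -222.0], [514.0, -149.0]]
t yellow [[523.0, -442.0], [533.0, -468.0], [566.0, -455.0], [556.0, -429.0]]
t yellow [[619.0, -146.0], [620.0, -206.0], [643.0, -205.0], [643.0, -146.0]]
```

View pics/w5.png

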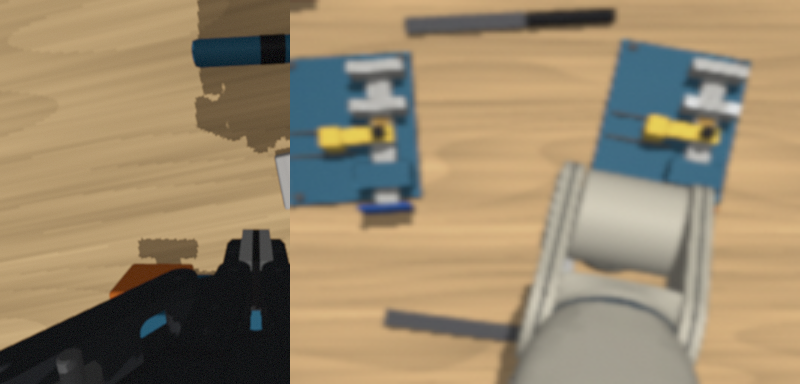

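The jaws of both clamps now look alike, with a gap between jaw pieces at (735,70)-(710,105), but the arm hides the orange plate from above. I'll move aside and measure it.

```bash
python3 -m jog '1 0 35 -15 0 0 0; 1 0 70 -30 0 0 0; 1 0 105 -45 0 0 0; 1 0 140 -60 0 0 0; 1 0 175 -75 0 0 0'
python3 -m jog '1 10 35 0 0 0 0; 1 20 70 0 0 0 0; 1 30 105 0 0 0 0; 1 30 105 0 0 0 0; 1 30 105 0 0 0 0'
python3 - <<'E'
from h import *
s=manip.sense();print(s['position'],s['ft_force'])
i=manip.snapshot('top');Q=cam('top');cv2.imwrite('pics/t2.png',cv2.resize(i[125:275,175:345],None,fx=4,fy=4)[:,:,::-1])
for nm,lo,hi,z in(('orange',(3,150,90),(14,255,255),.066),('yellow',(22,150,90),(32,255,255),.061)):
    for b in blobs(mask(i,lo,hi),15):
        r=cv2.minAreaRect(ray(Q,b,z)[:,:2].astype(np.float32)*1000)
        if .45<r[0][0]/1000<.7 and -300<r[0][1]<-100:print(nm,r[0],np.round(cv2.boxPoints(r)).tolist())
E
```

```text
time_s: 9.03
position: [0.5051, 0.0799, 0.2379]
tool_rot: [[-0.98, 0.198, 0.0], [0.198, 0.98, -0.0], [-0.0, -0.0, -1.0]]
ft_force: [0.3, -0.9, -0.4]
finger_gap: -0.0
gripper_force: 0.0
time_s: 9.45
position: [0.496, 0.1892, 0.237]
tool_rot: [[-0.981, 0.194, 0.0], [0.194, 0.981, -0.0], [-0.0, -0.0, -1.0]]
ft_force: [0.3, -1.0, -1.0]
finger_gap: 0.0005
gripper_force: 0.0
[0.49601681 0.18917853 0.23703942] [ 0.34685439 -1.03130188 -1.02206904]
orange (528.0491943359375, -191.716552734375) [[516.0, -218.0], [528.0, -221.0], [540.0, -165.0], [528.0, -163.0]]
yellow (631.2970581054688, -175.55935668945312) [[619.0, -146.0], [620.0, -206.0], [643.0, -205.0], [643.0, -146.0]]
```

View pics/t2.png

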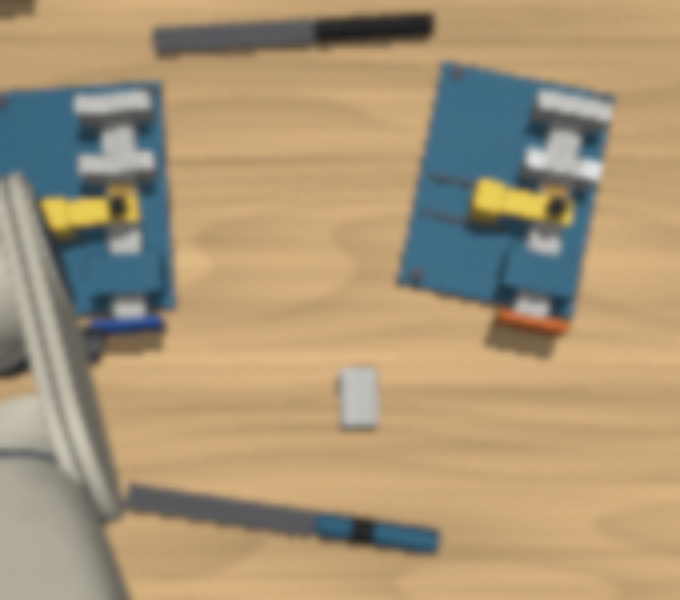

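The picture shows the orange plate (533,322) held about 36 mm in and both clamps in the same latched state. The blank (358,398) and both files look undisturbed.

```bash
python3 -c "
from plant import manip
print(manip.hand_in())"
```

```text
the job is handed in; nothing more can be done
None
```

I handed the job in at about 9.5 s: in the last camera view the orange clamp is latched half open, about 36 mm in with its yellow block fully across, and the blue clamp, blank and files look unmoved; the hand-in returned no verdict.

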